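Dock the backup drive

ROBOT

A 6-joint arm with a two-finger parallel gripper is mounted at the origin on the work surface. World frame = base frame: x ahead of the robot, y to its left, z up, the work surface at z = 0. Lengths are in m, angles in degrees, forces in N, time in s.
With the tool pointing down it reaches from about 0.375 to 0.9 m from the base axis. Payload 3.1 kg.
Tool frame: the origin (TCP) lies between the finger pads; the fingertips stand 22 mm ahead of it and the grasp point (between the pads) lies 3 mm ahead of it (bot.tip_extent is the distance from the TCP to the fingertips, in m); y points along the fingers, z is the direction in which the jaws open and shut, and the axes are right-handed (so a half turn about y gives the same grasp; the last joint's range is limited). The gripper opens to 87 mm and grips with 3 to 60 N. Pads are 19 mm wide; open, the fingers measure 117 mm over their backs; the gripper's body (75 mm by 190 mm) begins 51 mm behind the grasp point.
Start: joints at [-85.972, 30.224, 82.088, -0, 67.689, -10.227], TCP at [0.154, -0.606, 0.245] pointing down, gripper open.
Joint ranges: [-176.69, 176.69], [-43.24, 126.21], [12.49, 139.97], [-82, 262], [0, 151.66], [-163.58, 163.58]. Speed limits (degrees/s): [159.86, 159.86, 180, 180, 180, 180].

INTERFACE

Orientations are given as a 3x3 rotation matrix whose columns are the frame's x, y, z axes.
In Python, from rig import bot, eyes, models gives the robot as it stands. The module is installed in compiled form; this text tells all that it offers.
- The arm moves only by the tool arm_command, never from a script. Its arguments are lists of equal length, an entry for each row: "translation": the shift along the tool's x, y, z each as a share of 0.08 m, from -1 to 1, a list of three; "rotation": the turn, a rotation vector about the tool's x, y, z each as a share of 60 degrees, from -1 to 1, a list of three; "grip": the closure, from -1 (fully open) to 1 (shut), so that 0 is half open. In form: {"translation": [[x, y, z], ...], "rotation": [[rx, ry, rz], ...], "grip": [grip, ...]}. A call has 1 to 5 rows; each row is the pose to reach, as a shift and turn from the pose commanded when the call began, along the tool's axes at that moment; what a row does not reach only later rows make up. A row lasts 1/10 s, in which the tool goes at most 50 mm and 8.59 degrees, less where a joint would pass 70% of its speed; a pose out of reach is approached as far as the arm can. A call with a number of a shift or a turn outside -1 to 1 is refused whole. A call with a gripper value outside its range is refused whole. The fingers move at their own pace and stop on an object; the grip force is fixed at half the most. Time passes only in rows, so rows that repeat a pose let the fingers close. It gives the time, the measured TCP pose, the force and the opening at its end, in the units of the state.
- bot.read_state(): the state, without advancing time (a new reading comes with each control period).
- eyes.capture(name): name is "scene" or "side" or "wrist"; returns a dict with "image" (420x560x3 uint8, blue, green, red), "mtx" (3x3 intrinsics, pixels), "dist_coeffs" ([k1, k2, p1, p2, k3] as OpenCV has them; the pictures are not rectified), "rvec" (rotation vector, rad) and "tvec" (3), from world to camera coordinates, as OpenCV has them; the wrist camera has in their place "hand_eye" (4x4, takes a point from camera to tool coordinates, whose origin is the TCP and whose axes are the tool frame's). Camera axes: x right, y down, z forward; pixel columns grow to the right and rows downward; lengths in m; the calibration is good to about 2 mm. A picture is of the moment at which its call begins: read the wrist's pose just before it. There is no depth.
- bot.hand_in(): hands the job in, once; it reports no verdict.
Trained networks look in the newest picture that a camera, given by its name, has taken for a name from the list of things; names that differ only in an ending like _2 or _b are one class to them, and where a whole thing is asked for, a point or a joint stands for the part that bears it (a point fixed in the world has none). Each returns a list of dicts, best first, with "conf" (0 to 1); they miss things now and then, are a little off and sometimes report something else, mostly with a low value. They report only what shows in the picture. A call takes as long as a camera call. They do not tell look-alikes from the thing itself.
- models.recognise(camera, thing): "extent" ([left, top, right, bottom] as shares, 0 to 1, of the picture: columns of its width, rows of its height, round what is visible of it).
- models.spot_point(camera, thing): "point" ([column, row] as shares, 0 to 1, of the picture: columns of its width, rows of its height: a listed point, or the origin of a listed thing).
The state is a dict: "time_s": time; "joint_positions": joint angles; "qvel": joint speeds; "tau": joint torques, N m; "position": TCP position; "tcp_rot": TCP orientation; "force": force on the tool from outside, world axes, zero at the start; "moment": the same for the moment, N m; "opening": opening from 0.0 (shut) to 1.0 (fully open).
Only numpy, scipy, OpenCV 4.12 (cv2) and the standard library are available. Lean on these libraries where they do the work, as an engineer would, in place of code of your own. Each camera call takes 0.05 s, during which the arm holds its last target. There are 200 camera calls.

TASK

Put the ribbed metal backup drive back in its desk dock: lay it flat on the dock's base in the wide mouth of the guide rails, socket end towards the connector block, and let go of it. Then push it from behind with the closed fingers so that the rails centre it and it slides up to the connector block, wherever that is clamped today; keep it pressed against the block with about 15 N for a good half second, never more than 22 N. Take the hand away, leave the drive home against the block, and do not disturb the other things on the desk.

Things in the scene. Friction and masses are not known exactly. Their poses are not given: they have to be found in the camera images.
- drive_center (a point): Centre of the backup drive: loose aluminium brick, 90 mm long (x), 52 wide (y), 32 high (z), 0.19 to 0.31 kg, seven dark lengthwise ribs on top (1 mm high). Its +x end has the dark socket and goes first into the dock. It starts flat on the desk; grasp it across its 52 mm width.
- drive_socket (a point): Middle of the drive's socket end: centre of its +x end face, 45 mm from drive_center; a black 22 x 8 mm socket in the metal. Axes as the drive's.
- dock: Fixed desk dock. Origin on the desk at mid-width; z up, +x = push-in direction. Dark base 8 mm thick, x -120 to +100 mm, y -70 to +70. Two aluminium rails on it, 12 mm thick, tops 34 mm above desk: inner faces 110 mm apart at x = -55 (mouth), converging straight to 55 mm at x = 0, then parallel to x = +60. Black housing 100 mm wide, 44 mm high, from x = +76.
- dock_throat (a point): Middle of the throat where the funnel turns into the parallel channel: on the dock's centre line, straight above its origin, 24 mm above the desk (as high as the drive's centre when it lies on the base); axes as the dock's. In the channel the drive (52 mm in 55 mm) leaves no room for fingers at its sides; its rear face stays outside the channel, behind the throat.
- dock_stop (a point): Nominal place of the connector block's face: on the centre line 50 mm along +x from the dock's origin, 20 mm above the desk. The grey block (the plug, 46 mm wide, 22 high) is the rigid end stop; it is clamped up to 10 mm nearer or farther along x each time; this point does not tell. Sliding takes 1 to 10 N (more if the hand also bears down on the drive); at the block the force climbs steeply.
- mouse: Black computer mouse 100 x 58 x 31 mm, origin at the centre of its underside. Leave alone.
- mug: White mug, 80 mm across, 95 mm high, origin at the centre of its underside. Leave alone.
- power_bank: Flat white power bank 140 x 68 x 16 mm, origin at the centre of its underside. Leave alone.
- earbud_case: Small round white case 44 mm across, 26 mm high, origin at the centre of its underside. Leave alone.
- stapler: Stapler 130 x 34 x 37 mm, origin at the centre of its underside. Leave alone.
Not all that is in view belongs to the job. Of the things like the part that bears drive_center, leave any that is green; of the rest the larger one is meant.

How it is judged:
By the outcome, as a careful person would: the job done as asked, in the order asked, and still so for the second after the job is handed in, with the robot touching nothing.
It also fails if it takes over 64 s, if anything falls off the work surface, if the arm or the gripper's body presses on something with over 40 N, if the wrist force passes 120 N, or if a joint passes its speed limit or range.

## Working session

There is one attempt and no reset: what is moved stays moved. The work goes in short steps, Python scripts to look and compute and a tool call to move; the robot and the scene stay as the last step left them, time stands still between calls to the robot, and variables do not carry over. Pictures are saved under pics/ and viewed, about 8 in all and at most 12, crops included, and the job is handed in when it is done.

Besides the shell and the picture viewer there is one more tool, called after "Call:" as name(argument=value, ...), one argument or row to a line, values as JSON. arm_command: Moves the arm, as the interface text tells. Shift numbers are shares of 0.08 m and turn numbers shares of 60 degrees, none past 1 either way. Its arguments: {"type":"object","properties":{"translation":{"type":"array"},"rotation":{"type":"array"},"grip":{"type":"array"}},"required":["translation","rotation","grip"]}

```bash
mkdir -p pics; cat > h.py <<'E'
import numpy as np, cv2
from rig import bot, eyes, models
def cap(n,save=None):
    s=bot.read_state(); c=eyes.capture(n)
    if 'hand_eye' in c:
        T=np.eye(4);T[:3,:3]=s['tcp_rot'];T[:3,3]=s['position']
        M=np.linalg.inv(T@np.array(c['hand_eye'])); c['R']=M[:3,:3];c['t']=M[:3,3]
    else:
        c['R']=cv2.Rodrigues(np.array(c['rvec'],float))[0];c['t']=np.array(c['tvec'],float).ravel()
    if save: cv2.imwrite('pics/'+save,c['image'])
    return c
def toplane(c,uv,z):
    p=cv2.undistortPoints(np.array([[uv]],float),np.array(c['mtx']),np.array(c['dist_coeffs'],float))[0,0]
    d=c['R'].T@np.array([p[0],p[1],1]);o=-c['R'].T@c['t']
    return o+d*(z-o[2])/d[2]
def proj(c,P):
    return cv2.projectPoints(np.array(P,float).reshape(-1,3),cv2.Rodrigues(c['R'])[0],c['t'],np.array(c['mtx']),np.array(c['dist_coeffs'],float))[0][:,0]
def pt(p): return p[0]*560,p[1]*420
E
python3 - <<'E'
from h import *
np.set_printoptions(precision=4,suppress=True)
s=bot.read_state();print(s['position'],s['tcp_rot'],s['force'],s['opening'],s['time_s'],bot.tip_extent)
ims=[]
for n in['scene','side']:
    c=cap(n,n+'0.png');print(n,-c['R'].T@c['t'])
    for th,z in[('drive_center',.016),('drive_socket',.016),('dock',0),('dock_throat',.024),('dock_stop',.02),('mouse',0),('mug',0),('power_bank',0),('earbud_case',0),('stapler',0)]:
        for r in models.spot_point(n,th)[:4]:
            u=pt(r['point']);print(th,round(r['conf'],2),np.round(u,1),toplane(c,u,z)[:2])
E
```

```text
[ 0.1539 -0.6051  0.2436] [[-0.9692 -0.0002  0.2462]
 [-0.2462  0.0022 -0.9692]
 [-0.0004 -1.     -0.0021]] [-0.155  -0.0654  0.6352] 1.0014302001901763 0.0 0.022
scene [1.2972 0.2712 1.02  ]
drive_center 0.83 [211.1 206. ] [ 0.5707 -0.2387]
drive_center 0.56 [228.  149.4] [ 0.3183 -0.3028]
drive_center 0.51 [179.8 184.5] [ 0.5255 -0.374 ]
drive_socket 0.77 [223. 155.] [ 0.3502 -0.3064]
drive_socket 0.57 [204.6 216.5] [ 0.615  -0.2378]
drive_socket 0.5 [183.1 179.6] [ 0.5024 -0.3751]
dock 0.74 [307.7 252.6] [0.6166 0.0912]
dock 0.71 [418.2 231.1] [0.425  0.3728]
dock 0.19 [203.1 216.3] [ 0.6051 -0.2506]
dock_throat 0.6 [304.2 252. ] [0.6343 0.0856]
dock_stop 0.63 [305.5 266.8] [0.6765 0.104 ]
mouse 0.7 [199.2 258.1] [ 0.7449 -0.1892]
mug 0.91 [419.  303.8] [0.6645 0.4141]
power_bank 0.74 [416.8 232. ] [0.43   0.3695]
earbud_case 0.75 [254.1 214.2] [ 0.5412 -0.1086]
earbud_case 0.2 [306.4 249.8] [0.6089 0.0845]
stapler 0.93 [186.4 144.9] [ 0.3347 -0.4597]
side [ 0.4091 -0.8163  0.7397]
drive_center 0.81 [287.6 324.3] [ 0.5124 -0.3674]
drive_center 0.71 [188.5 317.4] [ 0.3083 -0.3068]
drive_center 0.58 [302.  273.3] [ 0.576  -0.2403]
drive_socket 0.91 [279.3 332.7] [ 0.4913 -0.3833]
drive_socket 0.79 [208.9 317.9] [ 0.3515 -0.3169]
drive_socket 0.73 [314.3 273.3] [ 0.6041 -0.2467]
dock 0.96 [292.7 187.8] [0.6352 0.0986]
dock_throat 0.61 [293.8 182.2] [0.6372 0.0942]
dock_stop 0.9 [309.  179.5] [0.6861 0.1019]
mouse 0.85 [357.9 255.3] [ 0.7301 -0.203 ]
mug 0.94 [284.7 134.3] [0.6805 0.4097]
power_bank 0.95 [219.6 148.3] [0.4407 0.3722]
earbud_case 0.57 [275.3 241.6] [ 0.5387 -0.1101]
stapler 0.79 [203.7 379.5] [ 0.3276 -0.4458]
```

```bash
python3 - <<'E'
import cv2,numpy as np
a=cv2.imread('pics/scene0.png')[110:290,150:350];b=cv2.imread('pics/side0.png')[130:400,160:400]
a=cv2.resize(a,(400,360),interpolation=cv2.INTER_CUBIC);b=cv2.resize(b,(400,450),interpolation=cv2.INTER_CUBIC)
im=np.zeros((450,800,3),np.uint8);im[:360,:400]=a;im[:,400:]=b;cv2.imwrite('pics/c0.png',im)
E
```

```text
(no output)
```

View pics/c0.png

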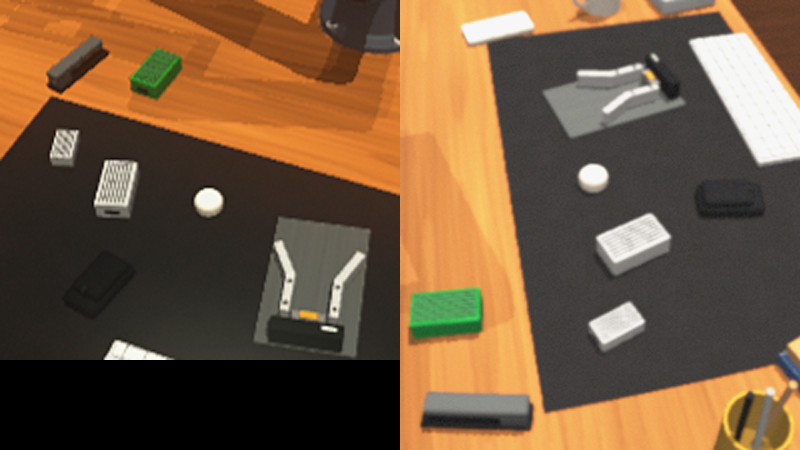

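View pics/scene0.png

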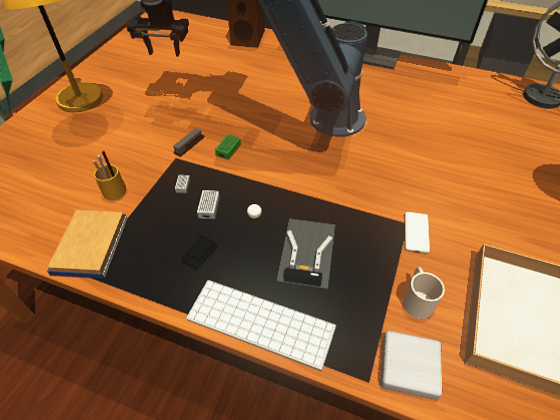

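The lookalikes are the green drive at (228,149), the small silver one at (181,184) and the large silver one at (208,204). I choose the large silver one: it isn't green, it's the larger of the other two, and its socket faces the camera. Next I move the wrist camera over it.

Call:
arm_command(
  translation=[
    [-1,0,-0.62],
    [-1,0,-0.62],
    [-1,0,-0.62],
  ],
  rotation=[
    [0,0,0],
    [0,0,0],
    [0,0,0],
  ],
  grip=[-1,-1,-1],
)

```text
time_s: 1.4
position: [0.2222, -0.533, 0.2443]
tcp_rot: [[-0.968, 0.001, 0.25], [-0.25, 0.005, -0.968], [-0.002, -1.0, -0.005]]
force: [-0.5, -0.1, -0.3]
opening: 1.0
```

Call:
arm_command(
  translation=[
    [-1,0,-0.62],
    [-1,0,-0.62],
    [-1,0,-0.62],
  ],
  rotation=[
    [0,0,0],
    [0,0,0],
    [0,0,0],
  ],
  grip=[-1,-1,-1],
)

```text
time_s: 1.7
position: [0.287, -0.4661, 0.2445]
tcp_rot: [[-0.968, 0.0, 0.251], [-0.251, 0.003, -0.968], [-0.001, -1.0, -0.003]]
force: [-0.9, 0.9, -0.7]
opening: 0.997
```

Call:
arm_command(
  translation=[
    [-1,0,-0.62],
    [-1,0,-0.62],
    [-1,0,-0.62],
  ],
  rotation=[
    [0,0,0],
    [0,0,0],
    [0,0,0],
  ],
  grip=[-1,-1,-1],
)

```text
time_s: 2.0
position: [0.352, -0.3994, 0.2446]
tcp_rot: [[-0.968, 0.0, 0.251], [-0.251, 0.002, -0.968], [-0.001, -1.0, -0.002]]
force: [0.6, 0.2, -0.7]
opening: 1.006
```

Call:
arm_command(
  translation=[
    [-1,0,-0.62],
    [-1,0,-0.62],
    [-1,0,-0.62],
  ],
  rotation=[
    [0,0,0],
    [0,0,0],
    [0,0,0],
  ],
  grip=[-1,-1,-1],
)

```text
time_s: 2.3
position: [0.4174, -0.3326, 0.2447]
tcp_rot: [[-0.968, 0.001, 0.251], [-0.251, 0.001, -0.968], [-0.001, -1.0, -0.0]]
force: [-0.1, -0.6, -0.6]
opening: 1.001
```

Call:
arm_command(
  translation=[
    [-1,0,-0.62],
    [-1,0,-0.62],
    [-1,0,-0.62],
    [-1,0,-0.62],
  ],
  rotation=[
    [0,0.14,0],
    [0,0.28,0],
    [0,0.32,0],
    [0,0.32,0],
  ],
  grip=[-1,-1,-1,-1],
)

```text
time_s: 2.7
position: [0.4811, -0.2677, 0.2446]
tcp_rot: [[-0.996, 0.0, -0.084], [0.084, -0.001, -0.996], [-0.0, -1.0, 0.001]]
force: [1.4, -0.3, 0.1]
opening: 0.996
```

```bash
python3 - <<'E'
from h import *
np.set_printoptions(precision=4,suppress=True)
s=bot.read_state();print(s['time_s'],s['position'],s['tcp_rot'],s['force'])
c=cap('wrist','w1.png');print(c['hand_eye'],-c['R'].T@c['t'])
for th,z in[('drive_center',.016),('drive_socket',.016),('earbud_case',0),('dock',0),('dock_throat',.024)]:
    for r in models.spot_point('wrist',th)[:4]:
        u=pt(r['point']);print(th,round(r['conf'],2),np.round(u,1),toplane(c,u,z)[:2])
E
```

```text
2.7 [ 0.4811 -0.2677  0.2446] [[-0.9964  0.0002 -0.0842]
 [ 0.0842 -0.0014 -0.9964]
 [-0.0003 -1.      0.0014]] [ 1.3519 -0.2805  0.1436]
[[ 0.0005  0.9562  0.2929 -0.0792]
 [ 0.0002 -0.2929  0.9562 -0.1407]
 [ 1.     -0.0004 -0.0004  0.0003]
 [ 0.      0.      0.      1.    ]] [ 0.5599 -0.2745  0.3854]
drive_center 0.96 [312.5 294.2] [ 0.3059 -0.3053]
drive_center 0.89 [254.7 111.3] [ 0.5664 -0.2484]
drive_center 0.63 [354.3 144.4] [ 0.5168 -0.3679]
drive_socket 0.94 [361.5 162.1] [ 0.4939 -0.3768]
drive_socket 0.86 [313.7 265.3] [ 0.3528 -0.3094]
drive_socket 0.76 [236.6  68.4] [ 0.6149 -0.2327]
```

View pics/w1.png

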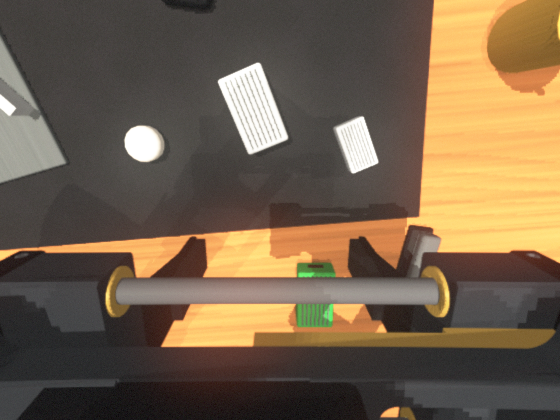

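The wrist view shows the large silver drive, top corners about (219,81), (260,63), (289,133) and (250,154), yawed about 20° to the left. The small silver one is at (356,144), the green one at (316,290) and the earbud case at (145,144). Next I fit the drive's outline and look for the dock.

```bash
python3 - <<'E'
from h import *
np.set_printoptions(precision=4,suppress=True)
c=cap('wrist')
g=cv2.cvtColor(c['image'],cv2.COLOR_BGR2GRAY)
m=(g>95).astype(np.uint8);m=cv2.morphologyEx(m,cv2.MORPH_CLOSE,np.ones((7,7)))
n,l,st,ce=cv2.connectedComponentsWithStats(m);k=l[110,254];print(st[k])
cn=max(cv2.findContours((l==k).astype(np.uint8),0,1)[0],key=len)[:,0]
P=np.array([toplane(c,u.astype(float),.0325)[:2] for u in cn])*1000
(cx,cy),(w,h),a=cv2.minAreaRect(P.astype(np.float32));print(cx,cy,w,h,a)
print(cv2.boxPoints(((cx,cy),(w,h),a)))
E
```

```text
[ 216   60   72   94 3908]
567.5020751953125 -248.28036499023438 90.95105743408203 53.888710021972656 16.669801712036133
[[ 516.2086 -235.5133]
 [ 531.6668 -287.1373]
 [ 618.7956 -261.0474]
 [ 603.3373 -209.4235]]
```

Call:
arm_command(
  translation=[
    [-0.6,0.3,-0.2],
    [-0.962,0.6,-0.296],
    [-0.962,0.8,-0.296],
    [-0.962,0.8,-0.296],
  ],
  rotation=[
    [0,-0.13,0],
    [0,-0.26,0],
    [0,-0.358,0],
    [0,-0.358,0],
  ],
  grip=[-1,-1,-1,-1],
)

```text
time_s: 3.45
position: [0.558, -0.249, 0.1776]
tcp_rot: [[-0.958, -0.005, 0.285], [-0.285, 0.003, -0.958], [0.004, -1.0, -0.005]]
force: [-0.8, 1.2, -0.2]
opening: 0.997
```

Call:
arm_command(
  translation=[
    [0,0.5,0],
    [0,0.9,0],
    [0,0.9,0],
  ],
  rotation=[
    [0,0,0],
    [0,0,0],
    [0,0,0],
  ],
  grip=[-1,-1,-1],
)

```text
time_s: 3.75
position: [0.556, -0.2489, 0.1055]
tcp_rot: [[-0.959, -0.007, 0.282], [-0.282, 0.005, -0.959], [0.006, -1.0, -0.007]]
force: [-0.9, 0.4, 0.3]
opening: 0.999
```

```bash
python3 - <<'E'
from h import *
np.set_printoptions(precision=4,suppress=True)
s=bot.read_state();print(s['time_s'],s['position'],s['tcp_rot'],s['force'])
R=s['tcp_rot'];p=np.array(s['position'])
print('delta tool shares',np.array(R).T@(np.array([.5598,-.2506,.027])-p)/.08, np.degrees(np.arctan2(R[1][2],R[0][2])))
c=cap('wrist','w2.png')
E
```

```text
3.75 [ 0.556  -0.2489  0.1055] [[-0.9595 -0.0074  0.2817]
 [-0.2818  0.0048 -0.9595]
 [ 0.0057 -1.     -0.0067]] [-0.915   0.4206  0.3112]
delta tool shares [-0.0448  0.9812  0.0407] -73.63691756217813
```

View pics/w2.png

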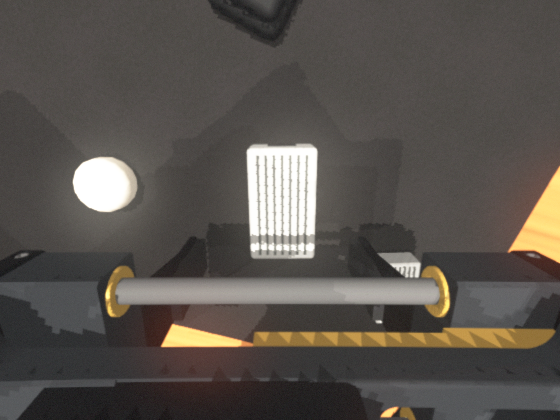

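The drive is straight between the fingers, columns 248 to 317, with the case and the small drive clear of them. I descend and grip.

Call:
arm_command(
  translation=[
    [-0.04,0.4,0.03],
    [-0.04,0.8,0.03],
    [-0.04,0.98,0.03],
    [-0.04,0.98,0.03],
  ],
  rotation=[
    [0,0,0],
    [0,0,0],
    [0,0,0],
    [0,0,0],
  ],
  grip=[-1,-1,-1,-1],
)

```text
time_s: 4.2
position: [0.5625, -0.2513, 0.03]
tcp_rot: [[-0.959, -0.001, 0.284], [-0.284, 0.001, -0.959], [0.001, -1.0, -0.001]]
force: [0.4, -0.1, 0.8]
opening: 0.995
```

Call:
arm_command(
  translation=[
    [0,0,0],
    [0,0,0],
    [0,0,0],
    [0,0,0],
    [0,0,0],
  ],
  rotation=[
    [0,0,0],
    [0,0,0],
    [0,0,0],
    [0,0,0],
    [0,0,0],
  ],
  grip=[1,1,1,1,1],
)

```text
time_s: 4.7
position: [0.5633, -0.2515, 0.0308]
tcp_rot: [[-0.959, 0.001, 0.285], [-0.285, -0.001, -0.959], [-0.001, -1.0, 0.001]]
force: [-0.7, -0.5, -0.0]
opening: 0.632
```

Call:
arm_command(
  translation=[
    [0,0,0],
    [0,0,0],
    [0,0,0],
  ],
  rotation=[
    [0,0,0],
    [0,0,0],
    [0,0,0],
  ],
  grip=[1,1,1],
)

```text
time_s: 5.0
position: [0.563, -0.2509, 0.0306]
tcp_rot: [[-0.959, -0.0, 0.285], [-0.285, 0.001, -0.959], [0.0, -1.0, -0.001]]
force: [-0.9, 2.3, 5.2]
opening: 0.593
```

Call:
arm_command(
  translation=[
    [0,-0.3,0],
    [0,-0.9,0],
    [0,-1,0],
    [0,-1,0],
  ],
  rotation=[
    [0,0,0],
    [0,0,0],
    [0,0,0],
    [0,0,0],
  ],
  grip=[1,1,1,1],
)

```text
time_s: 5.4
position: [0.5639, -0.2521, 0.1115]
tcp_rot: [[-0.959, 0.003, 0.285], [-0.285, -0.002, -0.959], [-0.002, -1.0, 0.003]]
force: [-0.2, -0.5, -3.1]
opening: 0.598
```

Call:
arm_command(
  translation=[
    [0,-0.5,0],
    [0,-1,0],
    [0,-1,0],
  ],
  rotation=[
    [0,0,0],
    [0,0,0],
    [0,0,0],
  ],
  grip=[1,1,1],
)

```text
time_s: 5.7
position: [0.5653, -0.2529, 0.1933]
tcp_rot: [[-0.959, 0.007, 0.285], [-0.285, -0.005, -0.959], [-0.005, -1.0, 0.006]]
force: [1.4, 0.1, -2.0]
opening: 0.592
```

Call:
arm_command(
  translation=[
    [-0.12,0,-0.42],
    [-0.25,0,-0.84],
    [-0.25,0,-0.84],
  ],
  rotation=[
    [0,0,0],
    [0,0,0],
    [0,0,0],
  ],
  grip=[1,1,1],
)

```text
time_s: 6.0
position: [0.5599, -0.1757, 0.1866]
tcp_rot: [[-0.958, -0.009, 0.288], [-0.288, 0.006, -0.958], [0.006, -1.0, -0.009]]
force: [-0.2, 0.6, -3.8]
opening: 0.597
```

Call:
arm_command(
  translation=[
    [-0.12,0,-0.42],
    [-0.25,0,-0.84],
    [-0.25,0,-0.84],
  ],
  rotation=[
    [0,0,0],
    [0,0,0],
    [0,0,0],
  ],
  grip=[1,1,1],
)

```text
time_s: 6.3
position: [0.5605, -0.1067, 0.1872]
tcp_rot: [[-0.958, -0.007, 0.288], [-0.288, 0.004, -0.958], [0.006, -1.0, -0.006]]
force: [-0.6, 0.2, -3.0]
opening: 0.594
```

Call:
arm_command(
  translation=[
    [-0.12,0,-0.42],
    [-0.25,0,-0.84],
    [-0.25,0,-0.84],
  ],
  rotation=[
    [0,0,0],
    [0,0,0],
    [0,0,0],
  ],
  grip=[1,1,1],
)

```text
time_s: 6.6
position: [0.5612, -0.0376, 0.1878]
tcp_rot: [[-0.958, -0.006, 0.288], [-0.288, 0.003, -0.958], [0.004, -1.0, -0.004]]
force: [-1.2, -0.3, -3.0]
opening: 0.593
```

Call:
arm_command(
  translation=[
    [-0.12,0,-0.42],
    [-0.25,0,-0.84],
    [-0.25,0,-0.84],
    [-0.25,0,-0.84],
  ],
  rotation=[
    [0,0,0],
    [0,0,0],
    [0,0,0],
    [0,0,0],
  ],
  grip=[1,1,1,1],
)

```text
time_s: 7.0
position: [0.5628, 0.0288, 0.1887]
tcp_rot: [[-0.958, -0.002, 0.286], [-0.286, -0.001, -0.958], [0.002, -1.0, 0.0]]
force: [0.3, -1.1, -3.1]
opening: 0.594
```

```bash
python3 - <<'E'
from h import *
np.set_printoptions(precision=4,suppress=True)
s=bot.read_state();print(s['time_s'],s['position'],s['tcp_rot'],s['force'],s['opening'])
c=cap('wrist','w3.png')
for th,z in[('dock',0),('dock_throat',.024),('dock_stop',.02),('drive_center',.15)]:
    for r in models.spot_point('wrist',th)[:2]:
        u=pt(r['point']);print(th,round(r['conf'],2),np.round(u,1),toplane(c,u,z)[:2])
E
```

```text
7.0 [0.5628 0.0288 0.1887] [[-0.9582 -0.0022  0.2861]
 [-0.2861 -0.0007 -0.9582]
 [ 0.0024 -1.      0.0001]] [ 0.26   -1.1328 -3.1021] 0.5936135622128124
dock 0.88 [238.8 115.5] [0.6257 0.091 ]
dock_throat 0.96 [236.1 114.6] [0.6267 0.091 ]
dock_stop 0.91 [240.   60.8] [0.6754 0.0998]
drive_center 0.64 [276.9 244.3] [0.5588 0.0281]
drive_center 0.27 [241.1  60.8] [0.6602 0.0791]
```

View pics/w3.png

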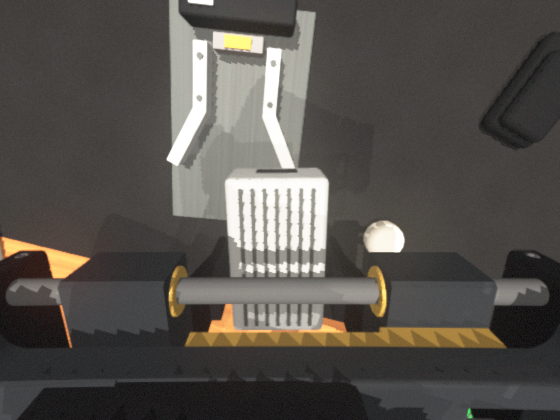

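The drive is held with its socket forward, dark slot at (276,171). The dock's rails are at about (200,100) and (270,110), the grey block at (238,42) and the base's rear-left corner at (173,215). I zoom in on the dock for its yaw.

```bash
python3 - <<'E'
import cv2
a=cv2.imread('pics/w3.png')[0:190,160:330]
a=cv2.convertScaleAbs(a,alpha=1.3,beta=20)
cv2.imwrite('pics/c3.png',cv2.resize(a,None,fx=3,fy=3,interpolation=cv2.INTER_CUBIC))
E
```

```text
(no output)
```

View pics/c3.png

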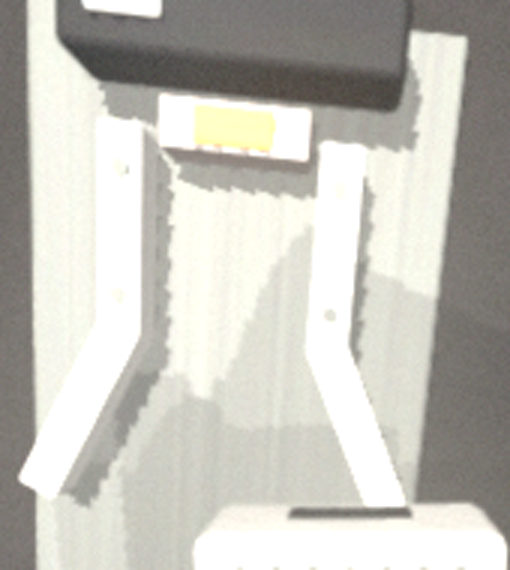

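```bash
cat > dockfit.py <<'E'
from h import *
from scipy.optimize import least_squares
np.set_printoptions(precision=4,suppress=True)
c=cap('wrist')
D=[((0,27.5,34),(139,338)),((60,27.5,34),(143,121)),((-55,55,34),(50,497)),((60,39.5,34),(99,118)),((60,-27.5,34),(320,143)),((0,-27.5,34),(308,352)),((60,-39.5,34),(365,146)),((100,-70,8),(466,37)),((-120,70,8),(39,645))]
X=np.array([d[0] for d in D])/1000;U=np.array([d[1] for d in D])/3+[160,0]
def W(p,X):
    a=p[2];return X@np.array([[np.cos(a),-np.sin(a),0],[np.sin(a),np.cos(a),0],[0,0,1]]).T+[p[0],p[1],0]
f=lambda p:(proj(c,W(p,X))-U).ravel()
r=least_squares(f,[.627,.091,.2],loss='soft_l1');print(r.x,np.degrees(r.x[2]));print(f(r.x).reshape(-1,2))
p=r.x;np.save('dock.npy',p)
for u in[(170,160),(234,160),(306,162)]:
    w=toplane(c,(u[0]/3+160,u[1]/3),.030)-[p[0],p[1],0]
    print('block edge in dock x (z=.030)',w[0]*np.cos(p[2])+w[1]*np.sin(p[2]))
s=bot.read_state();R=np.array(s['tcp_rot']);pp=np.array(s['position'])
print('drive dir ang',np.degrees(np.arctan2(-R[1,0],-R[0,0])))
# held drive: socket front top edge -> grip offset
for z in(.0):
    pass
E
sed -i '/^for z in/,$d' dockfit.py
cat >> dockfit.py <<'E'
zt=pp[2]-.0306+.032
for u in[(232,172),(322,171)]: print('drive front corner in tool',R.T@(toplane(c,u,zt)-pp))
for X0 in(-70,): 
    t=W(p,np.array([[X0/1000,0,.0306+.008+.0015]]))[0];print('target TCP',t,'delta shares',R.T@(t-pp)/.08)
E
python3 dockfit.py
```

```text
[0.6281 0.0906 0.1947] 11.15599544982793
[[-0.5504 -1.4136]
 [-0.8388  1.0885]
 [ 1.0359 -0.6113]
 [ 0.4439  0.6228]
 [ 0.8711  0.23  ]
 [-0.1544 -0.5097]
 [-0.9986  0.5927]
 [ 0.7974 -0.9208]
 [-0.5202  0.3405]]
block edge in dock x (z=.030) 0.05187830910502862
block edge in dock x (z=.030) 0.053753339485681326
block edge in dock x (z=.030) 0.055280783566464854
drive dir ang 16.445232062188754
drive front corner in tool [-0.0528 -0.0014 -0.022 ]
drive front corner in tool [-0.0533 -0.0014  0.0215]
target TCP [0.5594 0.0771 0.0401] delta shares [-0.1271  1.8731 -0.6028]
```

Call:
arm_command(
  translation=[
    [-0.12,0.2,-0.5],
    [-0.127,0.6,-0.603],
    [-0.127,0.9,-0.603],
    [-0.127,0.9,-0.603],
  ],
  rotation=[
    [0,0.088,0],
    [0,0.088,0],
    [0,0.088,0],
    [0,0.088,0],
  ],
  grip=[1,1,1,1],
)

```text
time_s: 7.7
position: [0.5566, 0.0782, 0.1153]
tcp_rot: [[-0.981, -0.007, 0.195], [-0.195, 0.0, -0.981], [0.007, -1.0, -0.002]]
force: [-0.8, -0.7, -2.5]
opening: 0.596
```

Call:
arm_command(
  translation=[
    [0,0.3,0],
    [0,0.6,0],
    [0,0.7,0],
    [0,0.7,0],
  ],
  rotation=[
    [0,0,0],
    [0,0,0],
    [0,0,0],
    [0,0,0],
  ],
  grip=[1,1,1,1],
)

```text
time_s: 8.1
position: [0.5593, 0.0777, 0.062]
tcp_rot: [[-0.981, -0.001, 0.194], [-0.194, -0.0, -0.981], [0.001, -1.0, -0.0]]
force: [-0.5, 0.1, -2.9]
opening: 0.596
```

```bash
cat > st.py <<'E'
from h import *
np.set_printoptions(precision=4,suppress=True)
p=np.load('dock.npy');s=bot.read_state();R=np.array(s['tcp_rot']);a=p[2]
Rd=np.array([[np.cos(a),-np.sin(a),0],[np.sin(a),np.cos(a),0],[0,0,1]])
print('t',s['time_s'],'tcp in dock mm',Rd.T@(np.array(s['position'])-[p[0],p[1],0])*1000,'yaw err',np.degrees(np.arctan2(-R[1,0],-R[0,0])-a),'F dock',Rd.T@np.array(s['force']),'M',Rd.T@np.array(s['moment']),s['opening']);print('tool y',R[:,1])
E
python3 st.py; python3 - <<'E'
from h import *
cap('side','s4.png')
a=cv2.imread('pics/s4.png')[130:270,200:400];cv2.imwrite('pics/c4.png',cv2.resize(a,None,fx=4,fy=4,interpolation=cv2.INTER_CUBIC))
E
```

```text
t 8.1 tcp in dock mm [-70.0242   0.6901  62.0165] yaw err 0.0527969958308405 F dock [-0.4277  0.2076 -2.9295] M [ 0.0233 -0.014   0.0007] 0.5959190430567681
tool y [-0.001 -0.    -1.   ]
```

View pics/c4.png

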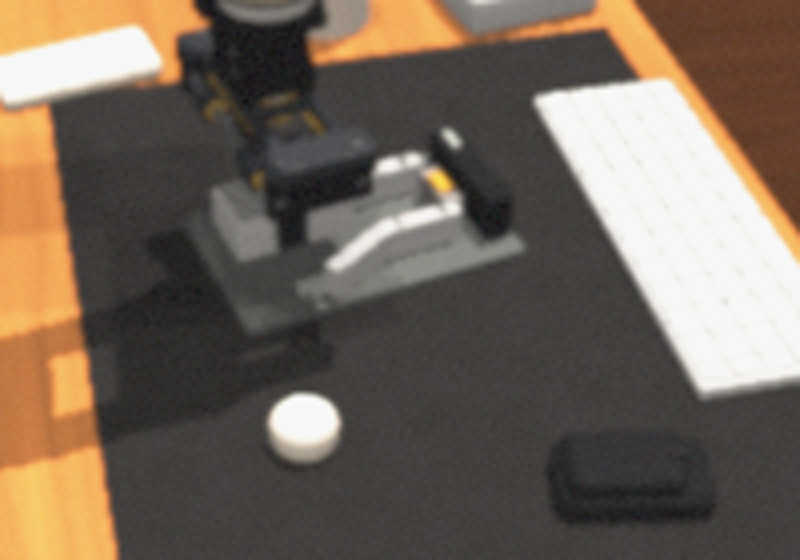

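The drive hangs over the base just behind the rails. I lower it in small steps and watch the vertical force.

Call:
arm_command(
  translation=[
    [0,0.15,0],
    [0,0.24,0],
    [0,0.26,0],
  ],
  rotation=[
    [0,0,0],
    [0,0,0],
    [0,0,0],
  ],
  grip=[1,1,1],
)

```text
time_s: 8.45
position: [0.5588, 0.0783, 0.0408]
tcp_rot: [[-0.981, -0.001, 0.195], [-0.195, 0.0, -0.981], [0.001, -1.0, -0.0]]
force: [0.1, 0.1, -3.1]
opening: 0.594
```

Call:
arm_command(
  translation=[
    [0,0.01,0],
    [0,0.02,0],
  ],
  rotation=[
    [0,0,0],
    [0,0,0],
  ],
  grip=[1,1],
)

```text
time_s: 8.65
position: [0.5594, 0.0783, 0.0398]
tcp_rot: [[-0.981, 0.0, 0.195], [-0.195, -0.0, -0.981], [-0.0, -1.0, 0.0]]
force: [0.1, 0.0, -2.9]
opening: 0.598
```

```bash
python3 st.py
```

```text
t 8.65 tcp in dock mm [-69.8004   1.2383  39.8172] yaw err 0.10394411512403995 F dock [ 0.0924 -0.0152 -2.8726] M [-0.026   0.0358  0.015 ] 0.5979170576657372
tool y [ 0.0003 -0.     -1.    ]
```

Call:
arm_command(
  translation=[
    [0,0.01,0],
    [0,0.015,0],
  ],
  rotation=[
    [0,0,0],
    [0,0,0],
  ],
  grip=[1,1],
)

```text
time_s: 8.85
position: [0.5593, 0.0783, 0.0387]
tcp_rot: [[-0.981, 0.0, 0.195], [-0.195, -0.0, -0.981], [-0.0, -1.0, 0.0]]
force: [-0.2, -0.2, -3.3]
opening: 0.594
```

Call:
arm_command(
  translation=[
    [0,0.01,0],
    [0,0.01,0],
  ],
  rotation=[
    [0,0,0],
    [0,0,0],
  ],
  grip=[1,1],
)

```text
time_s: 9.05
position: [0.5593, 0.0783, 0.0386]
tcp_rot: [[-0.981, 0.001, 0.195], [-0.195, 0.0, -0.981], [-0.0, -1.0, 0.0]]
force: [-1.2, -0.1, 4.4]
opening: 0.594
```

Contact at about 7 N net. I release it to a 68 mm opening and then raise straight up.

Call:
arm_command(
  translation=[
    [0,0,0],
    [0,0,0],
    [0,0,0],
    [0,0,0],
  ],
  rotation=[
    [0,0,0],
    [0,0,0],
    [0,0,0],
    [0,0,0],
  ],
  grip=[-0.6,-0.6,-0.6,-0.6],
)

```text
time_s: 9.45
position: [0.5593, 0.0783, 0.0377]
tcp_rot: [[-0.981, 0.0, 0.195], [-0.195, -0.0, -0.981], [-0.0, -1.0, 0.0]]
force: [-0.0, 0.4, -0.7]
opening: 0.783
```

Call:
arm_command(
  translation=[
    [0,-0.2,0],
    [0,-0.6,0],
    [0,-0.9,0],
    [0,-0.9,0],
  ],
  rotation=[
    [0,0,0],
    [0,0,0],
    [0,0,0],
    [0,0,0],
  ],
  grip=[-0.6,-0.6,-0.6,-0.6],
)

```text
time_s: 9.85
position: [0.5616, 0.0783, 0.1128]
tcp_rot: [[-0.981, 0.007, 0.195], [-0.195, -0.0, -0.981], [-0.007, -1.0, 0.002]]
force: [0.1, -0.2, 0.1]
opening: 0.796
```

```bash
python3 st.py; python3 - <<'E'
from h import *
cap('wrist','w5.png')
E
```

```text
t 9.85 tcp in dock mm [-67.5824   0.7513 112.7544] yaw err 0.10494928894307523 F dock [ 0.1135 -0.1973  0.0612] M [-0.0284 -0.0573  0.0403] 0.7962072201292082
tool y [ 0.0071 -0.0004 -1.    ]
```

View pics/w5.png

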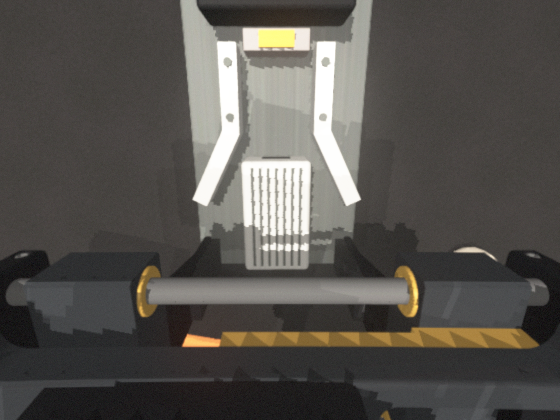

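The drive lies flat, centred between the rails: drive columns 243 to 311, rails symmetric about column 277. The slot faces the block at (277,40). I close the fingers and go behind it.

Call:
arm_command(
  translation=[
    [0.4,0,0],
    [0.9,0,0.01],
    [0.98,0,0.01],
    [0.98,0,0.01],
  ],
  rotation=[
    [0,0,0],
    [0,0,0],
    [0,0,0],
    [0,0,0],
  ],
  grip=[1,1,1,1],
)

```text
time_s: 10.3
position: [0.4803, 0.0622, 0.1088]
tcp_rot: [[-0.981, -0.004, 0.195], [-0.195, 0.0, -0.981], [0.004, -1.0, -0.001]]
force: [0.1, 0.9, 0.9]
opening: 0.522
```

Call:
arm_command(
  translation=[
    [0,0,0],
    [0,0.1,0],
    [0,0.2,0],
    [0,0.2,0],
    [0,0.2,0],
  ],
  rotation=[
    [0,0,0],
    [0,0,0],
    [0,0,0],
    [0,0,0],
    [0,0,0],
  ],
  grip=[1,1,1,1,1],
)

```text
time_s: 10.8
position: [0.4825, 0.0623, 0.0931]
tcp_rot: [[-0.981, -0.001, 0.195], [-0.195, 0.0, -0.981], [0.001, -1.0, -0.0]]
force: [-0.1, 0.2, 0.6]
opening: 0.07
```

```bash
python3 st.py
```

```text
t 10.8 tcp in dock mm [-148.327     0.3732   93.1189] yaw err 0.10327313027937132 F dock [-0.0775  0.189   0.5618] M [-0.0547 -0.0263 -0.0322] 0.07017868616856669
tool y [-0.001   0.0001 -1.    ]
```

Call:
arm_command(
  translation=[
    [0,0.4,0],
    [0,0.65,0],
    [0,0.71,0],
    [0,0.71,0],
  ],
  rotation=[
    [0,0,0],
    [0,0,0],
    [0,0,0],
    [0,0,0],
  ],
  grip=[1,1,1,1],
)

```text
time_s: 11.2
position: [0.4822, 0.0622, 0.0365]
tcp_rot: [[-0.981, -0.001, 0.195], [-0.195, 0.0, -0.981], [0.001, -1.0, -0.0]]
force: [-0.1, 0.3, 0.3]
opening: 0.004
```

Call:
arm_command(
  translation=[
    [-0.05,0,0],
    [-0.1,0,0],
    [-0.15,0,0],
    [-0.2,0,0],
    [-0.2,0,0],
  ],
  rotation=[
    [0,0,0],
    [0,0,0],
    [0,0,0],
    [0,0,0],
    [0,0,0],
  ],
  grip=[1,1,1,1,1],
)

```text
time_s: 11.7
position: [0.4995, 0.0654, 0.0374]
tcp_rot: [[-0.981, 0.002, 0.195], [-0.195, -0.0, -0.981], [-0.002, -1.0, 0.001]]
force: [0.9, -0.3, 0.1]
opening: 0.003
```

```bash
python3 st.py
```

```text
t 11.7 tcp in dock mm [-131.042     0.1131   37.4134] yaw err 0.10847486523395368 F dock [ 0.8035 -0.4626  0.1106] M [ 0.001   0.0004 -0.0408] 0.003058349209253097
tool y [ 0.0023 -0.0002 -1.    ]
```

Call:
arm_command(
  translation=[
    [-0.06,0,0],
    [-0.12,0,0],
    [-0.18,0,0],
    [-0.24,0,0],
    [-0.3,0,0],
  ],
  rotation=[
    [0,0,0],
    [0,0,0],
    [0,0,0],
    [0,0,0],
    [0,0,0],
  ],
  grip=[1,1,1,1,1],
)

```text
time_s: 12.2
position: [0.5201, 0.0702, 0.0368]
tcp_rot: [[-0.981, -0.004, 0.195], [-0.195, 0.0, -0.981], [0.004, -1.0, -0.001]]
force: [-3.8, -0.1, 2.2]
opening: 0.004
```

Call:
arm_command(
  translation=[
    [-0.06,0,0],
    [-0.12,0,0],
    [-0.18,0,0],
    [-0.24,0,0],
    [-0.3,0,0],
  ],
  rotation=[
    [0,0,0],
    [0,0,0],
    [0,0,0],
    [0,0,0],
    [0,0,0],
  ],
  grip=[1,1,1,1,1],
)

```text
time_s: 12.7
position: [0.5459, 0.0748, 0.0369]
tcp_rot: [[-0.981, 0.0, 0.195], [-0.195, -0.0, -0.981], [-0.0, -1.0, 0.0]]
force: [-1.3, -0.9, -1.1]
opening: 0.007
```

```bash
python3 st.py
```

```text
t 12.7 tcp in dock mm [-83.7093   0.4031  36.8506] yaw err 0.10229636025251013 F dock [-1.4758 -0.631  -1.0899] M [-0.0333  0.2674 -0.0275] 0.006597813444529967
tool y [ 0.0004 -0.     -1.    ]
```

Call:
arm_command(
  translation=[
    [-0.05,0,0],
    [-0.1,0,0],
    [-0.15,0,0],
    [-0.2,0,0],
    [-0.2,0,0],
  ],
  rotation=[
    [0,0,0],
    [0,0,0],
    [0,0,0],
    [0,0,0],
    [0,0,0],
  ],
  grip=[1,1,1,1,1],
)

```text
time_s: 13.2
position: [0.5622, 0.0779, 0.0371]
tcp_rot: [[-0.981, 0.002, 0.195], [-0.195, -0.0, -0.981], [-0.002, -1.0, 0.0]]
force: [-0.4, -0.8, -0.3]
opening: 0.005
```

```bash
python3 st.py;  python3 - <<'E'
from h import *
cap('wrist','w6.png')
a=cv2.imread('pics/w6.png');cv2.imwrite('pics/c6.png',cv2.resize(a[0:290,150:410],(520,580),interpolation=cv2.INTER_CUBIC))
E
```

```text
t 13.2 tcp in dock mm [-67.0975   0.2664  37.1475] yaw err 0.10104879864516797 F dock [-0.5857 -0.7204 -0.3357] M [-0.0032 -0.0929  0.0093] 0.004545840649059861
tool y [ 0.0022 -0.     -1.    ]
```

View pics/c6.png

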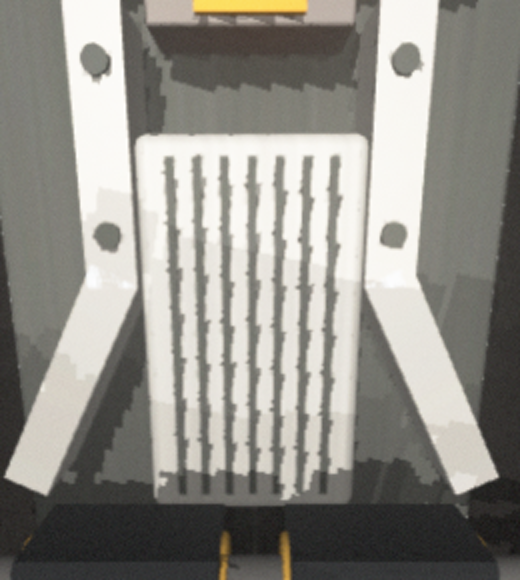

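The drive is in the channel and straight, front edge at crop row 135 with the block's edge at about row 22, so there is still a gap of 20 mm or more. I go on in slow steps.

Call:
arm_command(
  translation=[
    [-0.03,0,0],
    [-0.06,0,0],
    [-0.09,0,0],
    [-0.12,0,0],
    [-0.12,0,0],
  ],
  rotation=[
    [0,0,0],
    [0,0,0],
    [0,0,0],
    [0,0,0],
    [0,0,0],
  ],
  grip=[1,1,1,1,1],
)

```text
time_s: 13.75
position: [0.5711, 0.0798, 0.037]
tcp_rot: [[-0.981, 0.002, 0.195], [-0.195, 0.0, -0.981], [-0.002, -1.0, 0.0]]
force: [-2.7, 0.7, 1.5]
opening: 0.003
```

```bash
python3 st.py;  python3 - <<'E'
from h import *
p=np.load('dock.npy');a=p[2]
s=bot.read_state()
c=cap('wrist','w6.png')
import json
M=np.load
# block front top edge from previous picture (w6 earlier) is lost in pose; print profile of column 275 now
g=cv2.cvtColor(c['image'],cv2.COLOR_BGR2GRAY)[:, 262:290].mean(1)
print(np.round(g[0:90]).astype(int).tolist())
for y in range(0,70,5):
    r=[]
    for z in(.03,.04):
        w=toplane(c,(276,y),z)-[p[0],p[1],0];r.append(round(1000*(w[0]*np.cos(a)+w[1]*np.sin(a)),1))
    print(y,r)
E
```

```text
t 13.75 tcp in dock mm [-57.9592   0.4509  36.969 ] yaw err 0.0946931674471648 F dock [-2.5489  1.2617  1.5049] M [0.0555 0.3383 0.0684] 0.0031579510154394544
tool y [ 0.0015  0.0002 -1.    ]
[107, 166, 198, 217, 219, 220, 220, 221, 221, 221, 222, 222, 223, 222, 221, 221, 221, 222, 223, 223, 223, 223, 222, 222, 221, 221, 220, 220, 220, 208, 159, 107, 122, 142, 147, 138, 115, 86, 74, 74, 73, 73, 75, 75, 75, 75, 77, 79, 85, 88, 91, 91, 92, 92, 92, 93, 93, 93, 93, 94, 94, 102, 110, 119, 129, 134, 145, 199, 231, 239, 243, 246, 248, 250, 250, 250, 249, 245, 230, 219, 217, 217, 216, 217, 215, 214, 216, 215, 212, 207]
0 [np.float64(68.6), np.float64(65.3)]
5 [np.float64(66.7), np.float64(63.6)]
10 [np.float64(64.9), np.float64(61.9)]
15 [np.float64(63.0), np.float64(60.1)]
20 [np.float64(61.1), np.float64(58.4)]
25 [np.float64(59.2), np.float64(56.6)]
30 [np.float64(57.2), np.float64(54.8)]
35 [np.float64(55.3), np.float64(53.0)]
40 [np.float64(53.3), np.float64(51.1)]
45 [np.float64(51.3), np.float64(49.3)]
50 [np.float64(49.3), np.float64(47.4)]
55 [np.float64(47.3), np.float64(45.5)]
60 [np.float64(45.2), np.float64(43.6)]
65 [np.float64(43.1), np.float64(41.6)]
```

Call:
arm_command(
  translation=[
    [-0.025,0,0],
    [-0.05,0,0],
    [-0.075,0,0],
    [-0.1,0,0],
  ],
  rotation=[
    [0,0,0],
    [0,0,0],
    [0,0,0],
    [0,0,0],
  ],
  grip=[1,1,1,1],
)

```text
time_s: 14.2
position: [0.5786, 0.0813, 0.0369]
tcp_rot: [[-0.981, 0.001, 0.195], [-0.195, 0.0, -0.981], [-0.001, -1.0, 0.0]]
force: [-2.7, -0.3, 1.6]
opening: 0.008
```

Call:
arm_command(
  translation=[
    [-0.012,0,0],
    [-0.024,0,0],
    [-0.024,0,0],
  ],
  rotation=[
    [0,0,0],
    [0,0,0],
    [0,0,0],
  ],
  grip=[1,1,1],
)

```text
time_s: 14.5
position: [0.5805, 0.0816, 0.0369]
tcp_rot: [[-0.981, 0.001, 0.195], [-0.195, 0.0, -0.981], [-0.001, -1.0, 0.0]]
force: [-1.2, -0.2, 0.6]
opening: 0.004
```

```bash
python3 st.py
```

```text
t 14.5 tcp in dock mm [-48.4419   0.4076  36.9117] yaw err 0.09687691099307763 F dock [-1.2494 -0.0021  0.5938] M [-0.0048  0.3603 -0.0174] 0.003668460281378951
tool y [ 0.0008  0.     -1.    ]
```

Call:
arm_command(
  translation=[
    [-0.006,0,0],
    [-0.012,0,0],
    [-0.018,0,0],
  ],
  rotation=[
    [0,0,0],
    [0,0,0],
    [0,0,0],
  ],
  grip=[1,1,1],
)

```text
time_s: 14.8
position: [0.5818, 0.0819, 0.0369]
tcp_rot: [[-0.981, 0.001, 0.195], [-0.195, 0.0, -0.981], [-0.001, -1.0, 0.0]]
force: [-1.5, -0.3, 0.3]
opening: 0.004
```

Call:
arm_command(
  translation=[
    [-0.006,0,0],
    [-0.012,0,0],
    [-0.018,0,0],
  ],
  rotation=[
    [0,0,0],
    [0,0,0],
    [0,0,0],
  ],
  grip=[1,1,1],
)

```text
time_s: 15.1
position: [0.5831, 0.0822, 0.0369]
tcp_rot: [[-0.981, 0.0, 0.195], [-0.195, 0.0, -0.981], [-0.0, -1.0, 0.0]]
force: [-1.5, -0.4, -0.1]
opening: 0.005
```

Call:
arm_command(
  translation=[
    [-0.006,0,0],
    [-0.012,0,0],
    [-0.012,0,0],
  ],
  rotation=[
    [0,0,0],
    [0,0,0],
    [0,0,0],
  ],
  grip=[1,1,1],
)

```text
time_s: 15.4
position: [0.5837, 0.0823, 0.0369]
tcp_rot: [[-0.981, -0.0, 0.195], [-0.195, -0.0, -0.981], [0.0, -1.0, -0.0]]
force: [-2.2, -1.1, 0.2]
opening: 0.004
```

Call:
arm_command(
  translation=[
    [-0.006,0,0],
    [-0.006,0,0],
  ],
  rotation=[
    [0,0,0],
    [0,0,0],
  ],
  grip=[1,1],
)

```text
time_s: 15.6
position: [0.5837, 0.0823, 0.0369]
tcp_rot: [[-0.981, -0.001, 0.195], [-0.195, -0.0, -0.981], [0.001, -1.0, -0.0]]
force: [-4.0, -1.5, 0.5]
opening: 0.002
```

Call:
arm_command(
  translation=[
    [-0.006,0,0],
    [-0.006,0,0],
  ],
  rotation=[
    [0,0,0],
    [0,0,0],
  ],
  grip=[1,1],
)

```text
time_s: 15.8
position: [0.5837, 0.0824, 0.0369]
tcp_rot: [[-0.981, -0.002, 0.195], [-0.195, -0.0, -0.981], [0.002, -1.0, -0.0]]
force: [-4.4, -2.8, 2.1]
opening: 0.009
```

Call:
arm_command(
  translation=[
    [-0.006,0,0],
    [-0.012,0,0],
    [-0.012,0,0],
  ],
  rotation=[
    [0,0,0],
    [0,0,0],
    [0,0,0],
  ],
  grip=[1,1,1],
)

```text
time_s: 16.1
position: [0.5838, 0.0824, 0.0369]
tcp_rot: [[-0.981, -0.004, 0.196], [-0.196, -0.001, -0.981], [0.004, -1.0, -0.0]]
force: [-6.3, -3.0, 3.5]
opening: 0.005
```

Call:
arm_command(
  translation=[
    [-0.01,0,0],
    [-0.02,0,0],
    [-0.02,0,0],
  ],
  rotation=[
    [0,0,0],
    [0,0,0],
    [0,0,0],
  ],
  grip=[1,1,1],
)

```text
time_s: 16.4
position: [0.5839, 0.0824, 0.0369]
tcp_rot: [[-0.981, -0.008, 0.196], [-0.196, -0.001, -0.981], [0.008, -1.0, -0.001]]
force: [-8.5, -4.0, 6.0]
opening: 0.001
```

```bash
python3 st.py;python3 - <<'E'
from h import *
cap('wrist','w7.png')
a=cv2.imread('pics/w7.png');cv2.imwrite('pics/c7.png',cv2.resize(a[0:290,150:410],(520,580),interpolation=cv2.INTER_CUBIC))
E
```

```text
t 16.4 tcp in dock mm [-44.9758   0.5194  36.9374] yaw err 0.1441437133939472 F dock [-9.1477 -2.2483  6.0267] M [-0.4743  1.5187  0.0143] 0.0014875221196338857
tool y [-0.0078 -0.001  -1.    ]
```

View pics/c7.png

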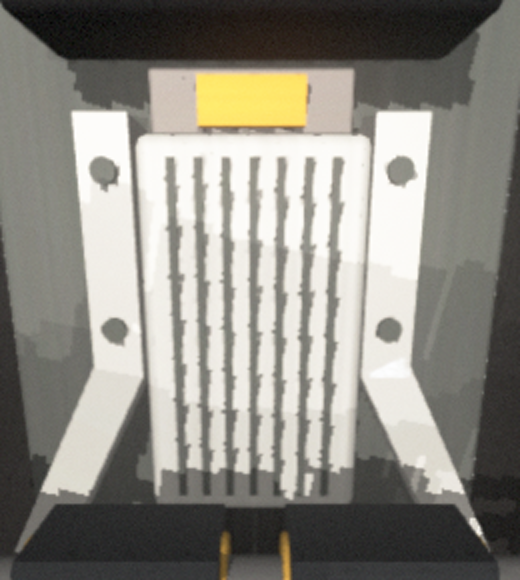

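The drive's front edge, at row 135, now meets the grey block and is straight in the channel. The force is 9 N, with some downward bearing. I build up towards 15 N and ease the hand up slightly.

Call:
arm_command(
  translation=[
    [-0.01,-0.004,0],
    [-0.02,-0.008,0],
    [-0.03,-0.012,0],
    [-0.03,-0.012,0],
  ],
  rotation=[
    [0,0,0],
    [0,0,0],
    [0,0,0],
    [0,0,0],
  ],
  grip=[1,1,1,1],
)

```text
time_s: 16.85
position: [0.5839, 0.0826, 0.037]
tcp_rot: [[-0.98, -0.013, 0.196], [-0.196, -0.001, -0.981], [0.013, -1.0, -0.001]]
force: [-11.6, -5.9, 3.9]
opening: 0.009
```

```bash
python3 st.py
```

```text
t 16.85 tcp in dock mm [-44.9075   0.7345  37.0134] yaw err 0.15751622194233653 F dock [-12.5582  -3.499    3.9382] M [-0.5733  1.8142 -0.0493] 0.008877012367801342
tool y [-0.0131 -0.0013 -0.9999]
```

Call:
arm_command(
  translation=[
    [-0.01,-0.004,0.005],
    [-0.024,-0.008,0.01],
    [-0.024,-0.008,0.01],
  ],
  rotation=[
    [0,0,0],
    [0,0,0],
    [0,0,0],
  ],
  grip=[1,1,1],
)

```text
time_s: 17.15
position: [0.5839, 0.0826, 0.0371]
tcp_rot: [[-0.98, -0.018, 0.196], [-0.196, -0.001, -0.981], [0.017, -1.0, -0.003]]
force: [-12.9, -4.5, 3.2]
opening: 0.003
```

```bash
python3 st.py
```

```text
t 17.15 tcp in dock mm [-44.9049   0.7309  37.0699] yaw err 0.15748942734097848 F dock [-13.5079  -1.9175   3.1829] M [-0.3913  2.2252 -0.0425] 0.00314391329934567
tool y [-0.0176 -0.0008 -0.9998]
```

Call:
arm_command(
  translation=[
    [-0.012,-0.003,0.003],
    [-0.022,-0.006,0.005],
    [-0.022,-0.006,0.005],
  ],
  rotation=[
    [0,0,0],
    [0,0,0],
    [0,0,0],
  ],
  grip=[1,1,1],
)

```text
time_s: 17.45
position: [0.5839, 0.0826, 0.0371]
tcp_rot: [[-0.98, -0.022, 0.196], [-0.196, -0.001, -0.981], [0.021, -1.0, -0.003]]
force: [-15.4, -5.8, 4.0]
opening: 0.007
```

```bash
python3 st.py
```

```text
t 17.45 tcp in dock mm [-44.8723   0.6793  37.1053] yaw err 0.16909848170705072 F dock [-16.2543  -2.726    4.0278] M [-0.2672  2.4868 -0.0631] 0.006955876118309751
tool y [-0.0216 -0.0008 -0.9998]
```

About 16 N at the tool, some of it lost to sliding friction. I hold here for a little over half a second.

Call:
arm_command(
  translation=[
    [0,0,0],
    [0,0,0],
    [0,0,0],
    [0,0,0],
  ],
  rotation=[
    [0,0,0],
    [0,0,0],
    [0,0,0],
    [0,0,0],
  ],
  grip=[1,1,1,1],
)

```text
time_s: 17.85
position: [0.5839, 0.0826, 0.0371]
tcp_rot: [[-0.98, -0.021, 0.196], [-0.196, -0.001, -0.981], [0.021, -1.0, -0.003]]
force: [-15.3, -5.5, 3.3]
opening: 0.006
```

Call:
arm_command(
  translation=[
    [0,0,0],
    [0,0,0],
    [0,0,0],
    [0,0,0],
  ],
  rotation=[
    [0,0,0],
    [0,0,0],
    [0,0,0],
    [0,0,0],
  ],
  grip=[1,1,1,1],
)

```text
time_s: 18.25
position: [0.584, 0.0826, 0.0371]
tcp_rot: [[-0.98, -0.021, 0.196], [-0.196, -0.001, -0.981], [0.021, -1.0, -0.003]]
force: [-15.4, -5.1, 4.1]
opening: 0.006
```

```bash
python3 st.py
```

```text
t 18.25 tcp in dock mm [-44.8389   0.7181  37.1054] yaw err 0.17336062619988346 F dock [-16.0674  -2.0241   4.0904] M [-0.4124  2.5191 -0.0081] 0.005679162377648678
tool y [-0.0214 -0.0008 -0.9998]
```

Held for 0.8 s at about 16 N. I back straight off, then lift.

Call:
arm_command(
  translation=[
    [0.06,0,0],
    [0.12,0,0],
    [0.3,0,0],
    [0.6,0,0],
    [0.7,0,0],
  ],
  rotation=[
    [0,0,0],
    [0,0,0],
    [0,0,0],
    [0,0,0],
    [0,0,0],
  ],
  grip=[1,1,1,1,1],
)

```text
time_s: 18.75
position: [0.5382, 0.0721, 0.0393]
tcp_rot: [[-0.981, 0.001, 0.195], [-0.195, 0.0, -0.981], [-0.001, -1.0, 0.0]]
force: [0.3, 0.4, -0.4]
opening: 0.005
```

Call:
arm_command(
  translation=[
    [0,-0.5,0],
    [0,-1,0],
    [0,-1,0],
  ],
  rotation=[
    [0,0,0],
    [0,0,0],
    [0,0,0],
  ],
  grip=[1,1,1],
)

```text
time_s: 19.05
position: [0.5445, 0.072, 0.1243]
tcp_rot: [[-0.981, 0.015, 0.195], [-0.195, -0.001, -0.981], [-0.015, -1.0, 0.004]]
force: [1.8, -0.1, -0.5]
opening: 0.006
```

Call:
arm_command(
  translation=[
    [0,-0.5,0],
    [0,-0.8,0],
    [0,-0.8,0],
    [0,-0.8,0],
  ],
  rotation=[
    [0,0,0],
    [0,0,0],
    [0,0,0],
    [0,0,0],
  ],
  grip=[1,1,1,1],
)

```text
time_s: 19.45
position: [0.5397, 0.0722, 0.1834]
tcp_rot: [[-0.981, 0.003, 0.195], [-0.195, -0.0, -0.981], [-0.003, -1.0, 0.001]]
force: [-0.1, -0.2, -0.1]
opening: 0.005
```

```bash
python3 st.py; python3 - <<'E'
from h import *
cap('wrist','w8.png');cap('side','s8.png')
for n,th in(('side','earbud_case'),('side','mouse'),('side','power_bank'),('side','stapler'),('side','mug')):
    r=models.spot_point(n,th);print(th,[np.round(pt(q['point']),1) for q in r[:1]])
w=cv2.imread('pics/w8.png')[0:240,130:420];w=cv2.resize(w,(400,331));s=cv2.imread('pics/s8.png')[100:400,170:400];s=cv2.resize(s,(400,522))
im=np.zeros((522,800,3),np.uint8);im[:331,:400]=w;im[:,400:]=s;cv2.imwrite('pics/c8.png',im)
E
```

```text
t 19.45 tcp in dock mm [-90.2348  -0.9501 183.4275] yaw err 0.0989717757683984 F dock [-0.1098 -0.1464 -0.1147] M [ 0.0346 -0.0063  0.0122] 0.005239015126789052
tool y [ 0.0031 -0.     -1.    ]
earbud_case [array([280. , 133.9])]
mouse [array([358.3, 252.8])]
power_bank [array([217.6, 148.1])]
stapler [array([205. , 380.1])]
mug [array([279.1, 134.2])]
```

View pics/c8.png

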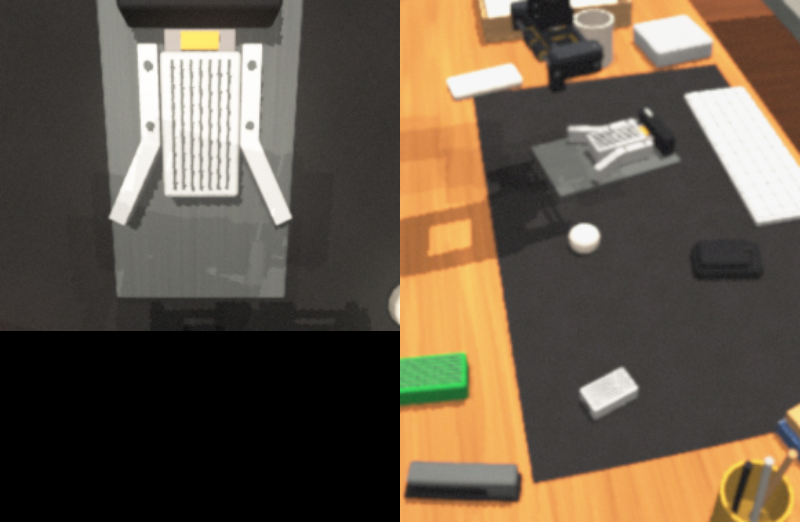

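The drive sits straight in the channel, front edge against the grey block at crop row 51. The earbud case, mouse, power bank, stapler and the other two drives are where they were, and the hand is clear. I hand the job in.

```bash
python3 -c "
from rig import bot
print(bot.hand_in())"
```

```text
the job is handed in; nothing more can be done
None
```

The backup drive is home against the connector block and the job is handed in at 19.5 s on the robot's clock; the interface gave no verdict.

- **What I did:** I chose the large silver drive over the green one and the small silver one. I laid it flat in the dock's mouth with the socket forward and let go. I then pushed it from behind with closed fingers until it stopped, with the block about 4 mm beyond its nominal place.
- **Pressing:** The tool read about 16 N along the push for 0.8 s. The highest reading I took was 16.3 N, but I only read it at the end of each move. Some of the push went into sliding friction, so the force on the block itself was probably nearer 15 N.
- **Side forces:** While pressing, the hand also read 2–3.5 N sideways. It bore down on the drive with about 4 N, briefly 6 N on the way up.
- **Last checks:** The last wrist picture shows the drive straight in the channel and against the block after the hand left. The wrist force was near zero and the hand was well clear.
- **Other things on the desk:** By eye in the last side view, nothing had moved. The network's points for the mouse, power bank and stapler agreed to within about 3 pixels.
- **Disagreements:** The network's last report for the earbud case was wrong, because it pointed at the mug. The picture shows the case in its place. The mug's point was about 6 pixels off its first reading, with the arm partly in front of it, and it looks unmoved.

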